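# Show the large nail clipper to the magnifying mirror

## Robot

A 6-joint arm with a two-finger parallel gripper is mounted at the origin on the work surface. World frame = base frame: x ahead of the robot, y to its left, z up, the work surface at z = 0. Lengths are in m, angles in degrees, forces in N, time in s.
With the tool pointing down it reaches from about 0.325 to 1 m from the base axis. Payload 5.1 kg.
Tool frame: the origin (TCP) lies midway between the tips of the shut fingers; the grasp point (between the pads) lies 19 mm behind it; z points along the fingers, y is the direction in which the jaws open and shut (so a half turn about z gives the same grasp; the last joint's range is limited). The gripper opens to 85 mm and grips with 20 to 120 N. Pads are 22 mm wide; open, the fingers measure 114 mm over their backs; the gripper's body (76 mm by 85 mm) begins 54 mm behind the grasp point. The pads swing forward as they close: fully open they stand 13 mm farther back than shut.
Start: joints at [-4.733, 7.093, 94.555, -0, 78.352, -4.733], TCP at [0.65, -0, 0.231] pointing down, gripper open.
Joint ranges: [-149.61, 149.61], [-58.7, 133.49], [1.44, 155.28], [-77.14, 257.14], [18.33, 153.61], [-166.67, 166.67]. Speed limits (degrees/s): [147.25, 147.25, 180, 180, 180, 180].

## Interface

Orientations are given as a 3x3 rotation matrix whose columns are the frame's x, y, z axes.
In Python, from rig import state, eyes, manip gives the robot as it stands. The module is installed in compiled form; this text tells all that it offers.
- The arm moves only by the tool carry_out, never from a script. Its arguments are lists of equal length, an entry for each row: "translation": the shift along the tool's x, y, z in cm, a list of three; "roll": the turn about the tool's z in degrees. A call has exactly 8 rows; each row is the pose to reach, as a shift and turn from the pose commanded when the call began, along the tool's axes at that moment; what a row does not reach only later rows make up. A row lasts 1/12 s, in which the tool goes at most 41.7 mm and 7.16 degrees, less where a joint would pass 70% of its speed; a pose out of reach is approached as far as the arm can. A call with a gripper value outside its range is refused whole. "claw" is the opening, from 0 (shut) to 1 (fully open), set as the call begins (left out, the last holds). The fingers move at their own pace and stop on an object; "grip_force" is the grip in N (left out, the last holds). Time passes only in rows, so rows that repeat a pose let the fingers close, or fill a call up. It gives the time, the measured TCP pose, the force and the opening at its end, in the units of the state.
- state(): the state, without advancing time (a new reading comes with each control period).
- eyes.capture(name): name is "scene" or "side" or "wrist"; returns a dict with "img" (384x512x3 uint8, red, green, blue), "z_map" (384x512 float32, m along the optical axis (not along the pixel's ray), 0 where there is no reading), "camera_matrix" (3x3 intrinsics, pixels), "dist" ([k1, k2, p1, p2, k3] as OpenCV has them; the pictures are not rectified), "rvec" (rotation vector, rad) and "tvec" (3), from world to camera coordinates, as OpenCV has them; the wrist camera has in their place "hand_eye" (4x4, takes a point from camera to tool coordinates, whose origin is the TCP and whose axes are the flange's). Camera axes: x right, y down, z forward; pixel columns grow to the right and rows downward; lengths in m; the calibration is good to about 2 mm. A picture is of the moment at which its call begins: read the wrist's pose just before it.
- manip.finish_job(): hands the job in, once; it reports no verdict.
Trained networks look in a picture, given as the dict that the camera call returned (one of the last four; its "shot" number tells which), for a name from the list of things; names that differ only in an ending like _2 or _b are one class to them, and where a whole thing is asked for, a point or a joint stands for the part that bears it (a point fixed in the world has none). Each returns a list of dicts, best first, with "score" (0 to 1); they miss things now and then, are a little off and sometimes report something else, mostly with a low value. They report only what shows in the picture. A call takes as long as a camera call.
- eyes.outline_of(picture, query): "region" (384x512 bool, what is visible of it).
- eyes.spot_point(picture, query): "location" ([x, y, z] in m, in world coordinates, good to about 4 mm: a listed point, or the origin of a listed thing).
The state is a dict: "clock": time; "q": joint angles; "joint_vel": joint speeds; "tau": joint torques, N m; "tool_pos": TCP position; "orientation": TCP orientation; "wrist_force": force on the tool from outside, world axes, zero at the start; "wrist_torque": the same for the moment, N m; "opening": finger opening in m.
Only numpy, scipy, OpenCV 4.12 (cv2) and the standard library are available. Lean on these libraries where they do the work, as an engineer would, in place of code of your own. Each camera call takes 0.05 s, during which the arm holds its last target.

## Task

Slide the cover of the bamboo tray fully open, take out the larger of the two nail clippers and hold it up to the round magnifying mirror so that its cutting edge can be checked: lever on top, jaws foremost, pointing straight at the middle of the glass and square to the glass as it is tilted, with the jaw tips about 6 cm away from it. Do not touch the mirror, leave all the other things where they are, and finish while still holding the clipper there, quite still.

Things in the scene. Friction and masses are not known exactly. Their poses are not given: they have to be found in the camera images.
- tray: Bamboo vanity tray, 156 x 244 x 45 mm (x, y, z), fast on the ledge. Origin: centre of its underside. Two open bays, each 140 (x) x 110 (y) mm inside, centred at y = +59 and -59 mm; floor 6 mm above the ledge, walls 45 mm high. The +y bay holds the two nail clippers side by side (either on either side), centres about 65 mm apart. A half-length cover in grooves starts over the +y bay.
- cover (a joint): Slide of the tray's cover in m: 0 = fully over the +y (clipper) bay, 0.116 = stop, clipper bay fully open, cover over the -y bay. It grows as the cover moves along the tray's -y axis. Friction holds it where it is left (about 1 to 2 N to move).
- cover_grip (a point): Centre of the bar grip on the cover (moves with it): a wooden bar 60 mm long along the tray's x, 14 mm thick along the tray's y, 20 mm high, standing on the cover's flat top; this point is 10 mm above that top and 50 mm above the ledge. Axes as the tray's.
- clipper: The larger steel nail clipper, 82 long x 15 wide x 15 mm high, 45 to 85 g, flat on the bay's floor, roughly along the tray's y, jaws to +y. Origin: centre of its underside; x along its length towards the jaws, y across, z up to the folded lever. Its 15 mm wide sides reach 9 mm up, the lever above is 11 mm wide. Balanced near its middle.
- clipper_jaws (a point): Middle of the clipper's cutting edge: 41 mm ahead of its origin along x, 5 mm above its underside. Axes as the clipper's.
- small_clipper: The smaller steel nail clipper, 58 x 12 x 12 mm, in the same bay beside the large one. Origin: centre of its underside, x towards its jaws. To be left.
- mirror: Round magnifying mirror on a fast foot 136 mm across. Origin: centre of the foot's underside on the ledge; x points from the glass side to the back, z up. A fork holds the round head, 170 mm across, 16 mm thick, centre 205 mm above the ledge; 214 mm wide with fork and side knobs. Not to be touched.
- mirror_head (a joint): Tilt of the mirror's head in rad: 0 = upright, growing as its top leans back so that the glass looks upward. It stays as found, between about 0.28 and 0.45.
- mirror_glass (a point): Centre of the glass surface (156 mm across), 8 mm in front of the tilt axis. Axes turn with the head: x is square to the glass, pointing into it (from the viewer to the back of the mirror), y lies level across the glass, z up along the glass.
- toothbrush_holder: White ceramic toothbrush holder, 74 mm across, 105 mm high, two toothbrushes reaching to about 200 mm. Origin: centre of its underside. To be left.
- soap_dish: Slatted bamboo soap dish, 128 x 85 x 17 mm. Origin: centre of its underside. To be left.
- soap: Bar of cream-coloured coconut soap, 85 x 55 x 26 mm, lying on the soap dish. Origin: centre of its underside. To be left.
- cap_case: Round green plastic shower cap case with snap lid, 99 mm across, 39 mm high. Origin: centre of its underside. To be left.
- lotion: White pump bottle, 62 mm across, 172 mm high. Origin: centre of its underside. To be left.
- balm_tin: Round aluminium balm tin, 44 mm across, 17 mm high, in the tray's -y bay. Origin: centre of its underside. To be left.
- buffer_block: Nail buffer block, 26 x 90 x 22 mm, in the tray's -y bay. Origin: centre of its underside. To be left.

How it is judged:
By the outcome, as a careful person would: the job done as asked, in the order asked, and still so for the second after the job is handed in, while the arm keeps its last pose, push and grip.
It also fails if it takes over 51 s, if anything falls off the work surface, if the arm or the gripper's body presses on something with over 40 N, if the wrist force passes 120 N, or if a joint passes its speed limit or range.

## Working session

There is one attempt and no reset: what is moved stays moved. The work goes in short steps, Python scripts to look and compute and a tool call to move; the robot and the scene stay as the last step left them, time stands still between calls to the robot, and variables do not carry over. Pictures are saved under pics/ and viewed, and the job is handed in when it is done.

Besides the shell and the picture viewer there is one more tool, called after ">>>" as name(argument=value, ...), one argument or row to a line, values as JSON. carry_out: Moves the arm, as the interface text tells. Its arguments: {"type":"object","properties":{"translation":{"type":"array"},"roll":{"type":"array"},"claw":{"type":"number"},"grip_force":{"type":"number"}},"required":["translation","roll"]}

```bash
mkdir -p pics
cat > h.py <<'E'
import numpy as np, cv2
from rig import state, eyes, manip
def pose(p):
    if "rvec" in p:
        R=cv2.Rodrigues(np.array(p["rvec"],float))[0]; t=np.array(p["tvec"],float).ravel()
        return R.T, -R.T@t     # cam->world
    s=p["_s"]; H=np.array(p["hand_eye"]); R=np.array(s["orientation"]); 
    return R@H[:3,:3], R@H[:3,3]+np.array(s["tool_pos"])
def cap(n):
    s=state(); p=eyes.capture(n); p["_s"]=s; return p
def cloud(p,mask=None):
    z=p["z_map"]; m=(z>0) if mask is None else mask&(z>0)
    v,u=np.nonzero(m); uv=np.stack([u,v],1).astype(float)
    n=cv2.undistortPoints(uv[:,None],np.array(p["camera_matrix"]),np.array(p["dist"]))[:,0]
    zz=z[v,u]; c=np.c_[n*zz[:,None],zz]; R,t=pose(p)
    return c@R.T+t, np.stack([u,v],1)
def save(p,name): cv2.imwrite("pics/"+name,p["img"][:,:,::-1])
def proj(p,X):
    R,t=pose(p); rv=cv2.Rodrigues(R.T)[0]; 
    return cv2.projectPoints(np.atleast_2d(np.array(X,float)),rv,-R.T@t,np.array(p["camera_matrix"]),np.array(p["dist"]))[0][:,0]
E
python3 - <<'E'
from h import *
import pickle
np.set_printoptions(precision=4,suppress=True)
for n in ["scene","side","wrist"]:
    p=cap(n); save(p,n+"0.png"); pickle.dump(p,open(n+"0.pkl","wb"))
    print(n,pose(p)[1],pose(p)[0][:,2])
    for q in ["tray","cover_grip","mirror","mirror_glass","toothbrush_holder","soap_dish","cap_case","lotion","clipper"]:
        r=eyes.spot_point(p,q)
        print(q,[(np.round(a["location"],3),round(a["score"],2)) for a in r[:2]])
print(state())
E
```

```text
scene [1.1445 0.3478 0.8594] [-0.549  -0.401  -0.7334]
tray [(array([0.538, 0.221, 0.002]), 0.67)]
cover_grip [(array([0.529, 0.278, 0.051]), 0.56)]
mirror [(array([ 0.751, -0.199,  0.001]), 0.83)]
mirror_glass [(array([ 0.746, -0.191,  0.204]), 0.79)]
toothbrush_holder [(array([0.513, 0.172, 0.008]), 0.7), (array([ 0.766,  0.088, -0.   ]), 0.59)]
soap_dish [(array([ 0.484, -0.136,  0.   ]), 0.83)]
cap_case [(array([ 0.48 , -0.327,  0.   ]), 0.63)]
lotion [(array([ 0.603, -0.439, -0.001]), 0.89), (array([ 0.752, -0.198,  0.002]), 0.64)]
clipper []
side [0.3173 0.8402 0.924 ] [ 0.2365 -0.7226 -0.6495]
tray [(array([ 0.544,  0.22 , -0.004]), 0.74)]
cover_grip [(array([0.528, 0.278, 0.051]), 0.64)]
mirror [(array([ 0.745, -0.195, -0.001]), 0.97)]
mirror_glass [(array([ 0.739, -0.192,  0.214]), 0.94)]
toothbrush_holder [(array([ 0.769,  0.092, -0.001]), 0.67)]
soap_dish [(array([ 0.488, -0.133, -0.003]), 0.54)]
cap_case [(array([ 0.482, -0.33 ,  0.005]), 0.89)]
lotion [(array([ 0.602, -0.441,  0.002]), 0.69)]
clipper []
wrist [0.6521 0.0676 0.3737] [ 0.0003 -0.2696 -0.963 ]
tray []
cover_grip []
mirror [(array([ 0.75 , -0.197,  0.001]), 0.98)]
mirror_glass []
toothbrush_holder [(array([0.769, 0.09 , 0.001]), 0.57)]
soap_dish [(array([ 0.487, -0.134, -0.001]), 0.75), (array([ 0.489, -0.128,  0.021]), 0.49)]
cap_case [(array([0.52 , 0.169, 0.004]), 0.32)]
lotion []
clipper [(array([0.582, 0.172, 0.005]), 0.38)]
{'clock': 1.5, 'q': array([-4.7311,  7.0945, 94.5532,  0.0011, 78.3529, -4.7324]), 'joint_vel': array([-0.1066, -0.0258,  0.0426,  0.0108, -0.0587, -0.0394]), 'tau': array([ -0.0009, -42.3579, -36.5749,  -0.0002,   0.0005,  -0.    ]), 'tool_pos': array([ 0.65  , -0.    ,  0.2313]), 'orientation': array([[-0.,  1., -0.],
       [ 1.,  0.,  0.],
       [ 0., -0., -1.]]), 'wrist_force': array([-0.5253, -0.5624, -0.6152]), 'wrist_torque': array([0.0087, 0.0166, 0.0042]), 'opening': 0.08554836106417998}
```

View pics/scene0.png

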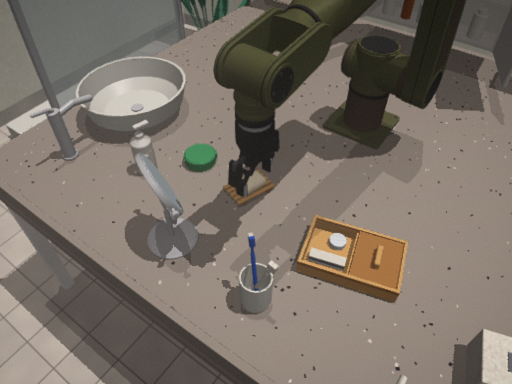

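View pics/side0.png

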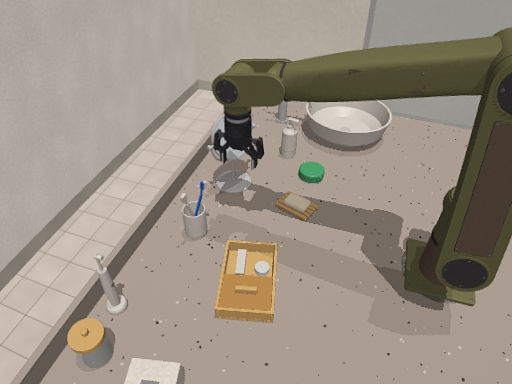

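View pics/wrist0.png

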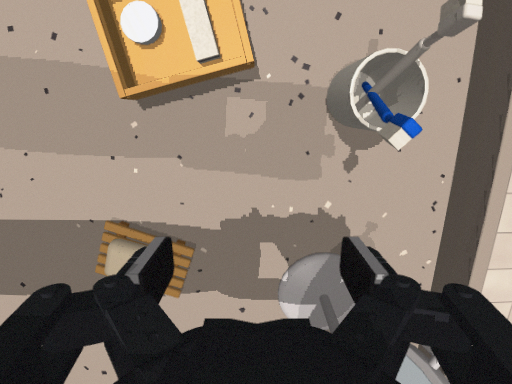

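Run:
```python
from h import *
import pickle
np.set_printoptions(precision=4,suppress=True)
for n in ["scene","side"]:
    p=pickle.load(open(n+"0.pkl","rb"))
    X,uv=cloud(p)
    # tray rim
    m=(abs(X[:,0]-.54)<.13)&(abs(X[:,1]-.22)<.17)&(X[:,2]>.025)&(X[:,2]<.075)
    T=X[m]; r=cv2.minAreaRect(T[:,:2].astype(np.float32)); print(n,"tray",m.sum(),r, np.percentile(T[:,2],[50,99]))
    hb=T[T[:,2]>.053]; print("bar",len(hb),hb.mean(0),cv2.minAreaRect(hb[:,:2].astype(np.float32)) if len(hb)>3 else 0)
    # mirror head
    d=X-np.array([.748,-.197,.205]); m=(np.linalg.norm(d,axis=1)<.085)
    H=X[m]; 
    q=p["z_map"]; print("head",m.sum())
    best=None; rng=np.random.default_rng(0)
    for _ in range(2000):
        a=H[rng.choice(len(H),3,False)]; nn=np.cross(a[1]-a[0],a[2]-a[0]); l=np.linalg.norm(nn)
        if l<1e-6: continue
        nn/=l; e=abs((H-a[0])@nn); k=(e<.0025).sum()
        if best is None or k>best[0]: best=(k,e<.0025)
    I=H[best[1]]; c=I.mean(0); nn=np.linalg.svd(I-c)[2][2]; 
    print(best[0],"c",c,"n",nn, "tilt",np.arcsin(abs(nn[2])), "yaw",np.degrees(np.arctan2(nn[1],nn[0])), I.min(0),I.max(0))
    # view direction sign
    cam=pose(p)[1]; print("camside",(cam-c)@nn)
    im=p["img"].copy(); idx=np.nonzero(m)[0][best[1]]; im[uv[idx,1],uv[idx,0]]=[255,0,0]
    o=proj(p,[.748,-.197,.205])[0].astype(int); cr=im[max(0,o[1]-80):o[1]+80,max(0,o[0]-80):o[0]+80]
    cv2.imwrite("pics/h_%s.png"%n,cv2.resize(cr[:,:,::-1],None,fx=3.5,fy=3.5))
```

```text
scene tray 4282 ((0.5421839356422424, 0.22353532910346985), (0.1606128215789795, 0.2442452311515808), 14.000971794128418) [0.0406 0.06  ]
bar 114 [0.531  0.2791 0.0592] ((0.5291777849197388, 0.2790015637874603), (0.06116117537021637, 0.012327958829700947), 14.454618453979492)
head 715
613 c [ 0.7507 -0.1856  0.2204] n [ 0.8319 -0.414  -0.3695] tilt 0.3784221099473072 yaw -26.458112881569793 [ 0.6982 -0.2624  0.1359] [ 0.7908 -0.1186  0.2857]
camside -0.1292925923060338
side tray 3024 ((0.5395557284355164, 0.22358541190624237), (0.15762221813201904, 0.24905163049697876), 13.685201644897461) [0.0407 0.061 ]
bar 103 [0.5256 0.2823 0.0595] ((0.5259501934051514, 0.28083500266075134), (0.05751126632094383, 0.013989278115332127), 16.132503509521484)
head 365
248 c [ 0.7495 -0.1643  0.1955] n [-0.828   0.4264  0.3641] tilt 0.3726397337776484 yaw 152.7551434849569 [ 0.697  -0.2262  0.1305] [ 0.788  -0.1189  0.2822]
camside 1.051398262550419
```

>>> carry_out(
  translation=[
    [1.3,-0.5,0.5],
    [4.4,-1.8,1.8],
    [7.9,-3.3,3.3],
    [11.5,-4.8,4.8],
    [15.1,-6.3,6.3],
    [18.7,-7.8,7.8],
    [22.3,-9.3,9.3],
    [25.6,-10.7,10.7],
  ],
  roll=[-2,-4,-6,-8,-10,-12,-14,-14],
  claw=0,
)

```text
clock: 2.17
tool_pos: [0.5409, 0.2584, 0.1232]
orientation: [[-0.245, 0.97, -0.001], [0.97, 0.245, 0.0], [0.0, -0.0, -1.0]]
wrist_force: [0.2, -0.1, 0.1]
opening: -0.0
```

>>> carry_out(
  translation=[
    [2.5,-0.4,0.8],
    [5.0,-0.9,2.0],
    [6.1,-1.0,4.0],
    [6.1,-1.0,6.2],
    [6.1,-1.0,7.4],
    [6.0,-1.0,7.4],
    [4.5,-1.0,7.4],
    [3.0,-1.0,7.4],
  ],
  roll=[0,0,0,0,0,0,0,0],
)

```text
clock: 2.83
tool_pos: [0.5266, 0.2823, 0.0513]
orientation: [[-0.243, 0.97, 0.001], [0.97, 0.243, 0.001], [0.001, 0.001, -1.0]]
wrist_force: [-0.0, 1.0, -0.5]
opening: -0.0001
```

>>> carry_out(
  translation=[
    [-1.5,0,0],
    [-3.0,0,0],
    [-4.5,0,0],
    [-6.0,0,0],
    [-7.2,0,0],
    [-8.2,0,0],
    [-8.8,0,0],
    [-8.8,0,0],
  ],
  roll=[0,0,0,0,0,0,0,0],
)

```text
clock: 3.5
tool_pos: [0.5484, 0.1957, 0.0513]
orientation: [[-0.24, 0.971, 0.002], [0.971, 0.24, -0.0], [-0.001, 0.002, -1.0]]
wrist_force: [0.1, -0.1, -0.1]
opening: -0.0001
```

Run:
```python
from h import *
np.set_printoptions(precision=4,suppress=True)
print(state()["tool_pos"])
for n in ["scene","side"]:
    p=cap(n); save(p,n+"1.png")
    for q in ["cover_grip","clipper","clipper_jaws","small_clipper"]:
        print(n,q,[(np.round(a["location"],3),round(a["score"],2)) for a in eyes.spot_point(p,q)[:3]])
```

```text
[0.5484 0.1957 0.0513]
scene cover_grip [(array([0.552, 0.179, 0.053]), 0.92)]
scene clipper [(array([0.498, 0.269, 0.005]), 0.69)]
scene clipper_jaws [(array([0.493, 0.31 , 0.012]), 0.6)]
scene small_clipper [(array([ 0.744, -0.195,  0.209]), 0.75), (array([0.556, 0.284, 0.004]), 0.45)]
side cover_grip [(array([0.553, 0.174, 0.051]), 0.84)]
side clipper [(array([0.499, 0.275, 0.009]), 0.51)]
side clipper_jaws [(array([0.494, 0.31 , 0.011]), 0.59)]
side small_clipper [(array([ 0.489, -0.133, -0.001]), 0.72)]
```

>>> carry_out(
  translation=[
    [-0.3,0,0],
    [-0.6,0,0],
    [-0.8,0,0],
    [-0.9,0,0],
    [-1.0,0,0],
    [-1.1,0,0],
    [-1.2,0,0],
    [-1.2,0,0],
  ],
  roll=[0,0,0,0,0,0,0,0],
)

```text
clock: 4.67
tool_pos: [0.5502, 0.1854, 0.0502]
orientation: [[-0.242, 0.97, -0.0], [0.97, 0.242, -0.0], [-0.0, -0.0, -1.0]]
wrist_force: [0.3, 1.1, -0.3]
opening: 0.0
```

Run:
```python
from h import *
import pickle
np.set_printoptions(precision=4,suppress=True)
print(state()["tool_pos"])
for n in ["scene","side","wrist"]:
    p=cap(n); save(p,n+"2.png"); pickle.dump(p,open(n+"2.pkl","wb"))
    for q in ["cover_grip","clipper","clipper_jaws","small_clipper"]:
        print(n,q,[(np.round(a["location"],3),round(a["score"],2)) for a in eyes.spot_point(p,q)[:3]])
```

```text
[0.5502 0.1854 0.0502]
scene cover_grip [(array([0.557, 0.167, 0.05 ]), 0.76)]
scene clipper [(array([ 0.747, -0.192,  0.208]), 0.64)]
scene clipper_jaws [(array([0.491, 0.307, 0.012]), 0.71)]
scene small_clipper [(array([0.558, 0.287, 0.004]), 0.55)]
side cover_grip [(array([0.555, 0.168, 0.051]), 0.98)]
side clipper [(array([0.499, 0.276, 0.006]), 0.69)]
side clipper_jaws [(array([0.496, 0.31 , 0.011]), 0.49)]
side small_clipper [(array([0.556, 0.291, 0.006]), 0.39)]
wrist cover_grip []
wrist clipper [(array([0.499, 0.271, 0.01 ]), 0.66)]
wrist clipper_jaws []
wrist small_clipper [(array([0.554, 0.287, 0.005]), 0.8)]
```

>>> carry_out(
  translation=[
    [-0.1,0,0],
    [-0.1,0,0],
    [-0.2,0,0],
    [-0.2,0,0],
    [-0.3,0,0],
    [-0.3,0,0],
    [-0.4,0,0],
    [-0.4,0,0],
  ],
  roll=[0,0,0,0,0,0,0,0],
)

```text
clock: 6.08
tool_pos: [0.5507, 0.1836, 0.0504]
orientation: [[-0.241, 0.97, -0.001], [0.97, 0.241, 0.004], [0.004, 0.0, -1.0]]
wrist_force: [-1.3, 8.7, 0.2]
opening: -0.0003
```

View pics/side2.png

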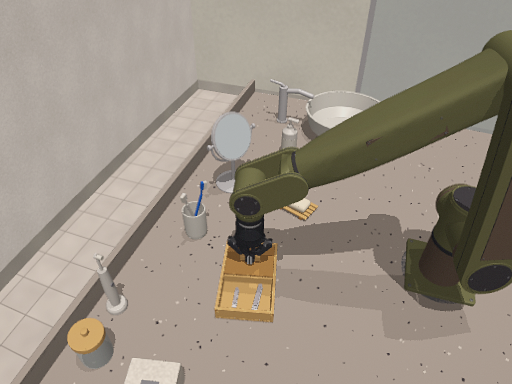

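View pics/wrist2.png

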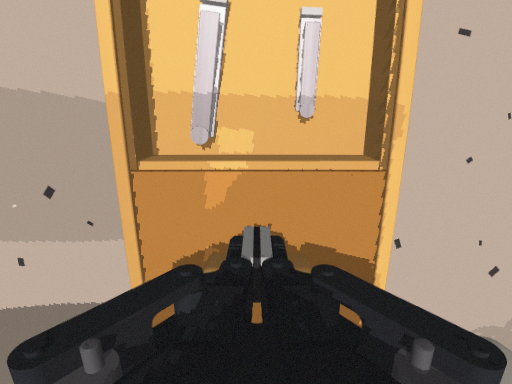

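Run:
```python
from h import *
import pickle
np.set_printoptions(precision=4,suppress=True)
c0=np.array([.541,.2235]); ty=np.array([-.242,.970]); tx=np.array([.970,.242])
for n in ["scene","side","wrist"]:
    p=cap(n); pickle.dump(p,open(n+"3.pkl","wb")); save(p,n+"3.png")
    X,uv=cloud(p); d=X[:,:2]-c0; a=d@tx; b=d@ty
    fl=X[(abs(a)<.06)&(b>.02)&(b<.10)]; print(n,"floor z",np.median(fl[:,2]))
    f=np.median(fl[:,2])
    for lo,hi in [(-.068,0),(0,.068)]:
        m=(a>lo)&(a<hi)&(b>.007)&(b<.112)&(X[:,2]>f+.005)&(X[:,2]<f+.02)
        P=np.c_[a,b][m]; 
        if m.sum()<10: continue
        r=cv2.minAreaRect(P.astype(np.float32)); mu=P.mean(0); v=np.linalg.svd(P-mu)[2][0]
        print("  cl",m.sum(),"rect ab",np.round(r[0],4),np.round(r[1],4),round(r[2],1),"pca",np.degrees(np.arctan2(v[1],v[0])),"z",np.percentile(X[m][:,2],[50,95]), "world",c0+r[0][0]*tx+r[0][1]*ty)
    # glass
    d=X-np.array([.748,-.197,.205]); m=(np.linalg.norm(d,axis=1)<.1); H=X[m]
    if len(H)<200: continue
    best=None; rng=np.random.default_rng(0)
    for _ in range(3000):
        q=H[rng.choice(len(H),3,False)]; nn=np.cross(q[1]-q[0],q[2]-q[0]); l=np.linalg.norm(nn)
        if l<1e-6: continue
        nn/=l; e=abs((H-q[0])@nn)<.0025
        if best is None or e.sum()>best[0]: best=(e.sum(),e)
    I=H[best[1]]; c=I.mean(0); nn=np.linalg.svd(I-c)[2][2]; nn*=np.sign(nn[0])
    yv=np.cross([0,0,1],nn); yv/=np.linalg.norm(yv); zv=np.cross(nn,yv)
    Q=np.c_[(I-c)@yv,(I-c)@zv]; (cc,rad)=cv2.minEnclosingCircle(Q.astype(np.float32))
    print("  glass",best[0],len(H),"n",nn,"tilt",np.arcsin(-nn[2]),"yaw",np.degrees(np.arctan2(nn[1],nn[0])),"ctr",c+cc[0]*yv+cc[1]*zv,"rad",rad,"mean",c)
    print("  spot",[(np.round(x["location"],4),x["score"]) for x in eyes.spot_point(p,"mirror_glass")[:2]],[(np.round(x["location"],4),x["score"]) for x in eyes.spot_point(p,"mirror")[:2]])
```

```text
scene floor z 0.006922813192110466
  cl 183 rect ab [-0.0422  0.0606] [0.0515 0.101 ] 0.1 pca 88.38538184421407 z [0.0175 0.0212] world [0.4854 0.2721]
  cl 90 rect ab [0.0323 0.058 ] [0.059  0.0136] 89.8 pca 88.54684231257612 z [0.0156 0.0199] world [0.5583 0.2875]
  glass 689 1129 n [ 0.8266 -0.4218 -0.3725] tilt 0.38168920412589524 yaw -27.035595149699382 ctr [ 0.7402 -0.1981  0.2103] rad 0.09471408277750015 mean [ 0.7548 -0.1806  0.2229]
  spot [(array([ 0.7453, -0.1931,  0.2085]), 0.64)] [(array([ 0.7489, -0.1992,  0.0016]), 0.78)]
side floor z 0.006820636221048004
  cl 128 rect ab [-0.0291  0.0496] [0.031  0.0891] 6.9 pca 83.52174556001393 z [0.0179 0.0225] world [0.5007 0.2646]
  cl 73 rect ab [0.0457 0.0538] [0.0439 0.0923] 0.2 pca 73.97015490362564 z [0.0163 0.0207] world [0.5723 0.2868]
  glass 1090 1617 n [ 0.8357 -0.4152 -0.3594] tilt 0.36761113928649003 yaw -26.42101524394472 ctr [ 0.7387 -0.1981  0.2098] rad 0.092312753200531 mean [ 0.7424 -0.1894  0.2083]
  spot [(array([ 0.7416, -0.1939,  0.2113]), 0.85), (array([0.5559, 0.2928, 0.0054]), 0.33)] [(array([ 0.7484, -0.1954, -0.0021]), 0.6)]
wrist floor z 0.006067640954923292
  cl 4675 rect ab [-0.0424  0.0479] [0.0827 0.0526] 88.9 pca -114.92439328107857 z [0.0183 0.0236] world [0.4883 0.2597]
  cl 1869 rect ab [0.0323 0.0567] [0.0619 0.0123] 87.9 pca -90.62095295658702 z [0.0157 0.0181] world [0.5586 0.2863]
```

Run:
```python
import cv2
a=cv2.imread("pics/wrist3.png"); b=cv2.imread("pics/side3.png")[80:220,180:300]
cv2.imwrite("pics/m3.png",cv2.resize(b,None,fx=4,fy=4))
```

```text
(no output)
```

View pics/m3.png

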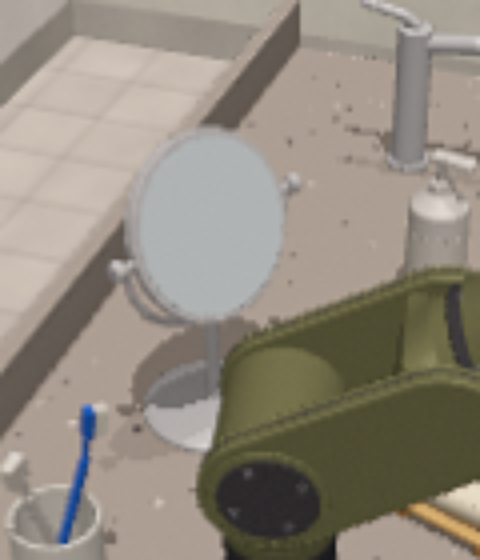

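Run:
```python
from h import *
import pickle
np.set_printoptions(precision=4,suppress=True)
c0=np.array([.541,.2235]); ty=np.array([-.242,.970]); tx=np.array([.970,.242])
for n in ["scene","side","wrist"]:
    p=pickle.load(open(n+"3.pkl","rb"))
    X,uv=cloud(p); d=X[:,:2]-c0; a=d@tx; b=d@ty
    m=(a>-.056)&(a<-.012)&(b>.009)&(b<.11)&(X[:,2]>.0155)&(X[:,2]<.028)
    P=np.c_[a,b][m].astype(np.float32)
    r=cv2.minAreaRect(P); mu=P.mean(0); v=np.linalg.svd(P-mu,full_matrices=False)[2][0]
    print(n,m.sum(),r,"pca",np.degrees(np.arctan2(v[1],v[0]))%180,mu,"world",c0+r[0][0]*tx+r[0][1]*ty, np.percentile(X[m][:,2],[5,50,95]))
    for lo in np.arange(.01,.11,.01):
        k=(b[m]>lo)&(b[m]<lo+.01); 
        if k.sum()>2: print("   b",round(lo+.005,3),k.sum(),"a mid",round(a[m][k].mean(),4),round(a[m][k].min(),4),round(a[m][k].max(),4),"z",round(np.median(X[m][k,2]),4))
```

```text
scene 110 ((-0.02899305336177349, 0.05390041694045067), (0.08413766324520111, 0.01456398330628872), 80.94779205322266) pca 81.39443 [-0.0294  0.0504] world [0.4998 0.2688] [0.016  0.019  0.0217]
   b 0.015 12 a mid -0.034 -0.0407 -0.029 z 0.018
   b 0.025 14 a mid -0.0321 -0.0379 -0.0259 z 0.0183
   b 0.035 14 a mid -0.0323 -0.0382 -0.0269 z 0.0179
   b 0.045 14 a mid -0.0309 -0.0365 -0.0251 z 0.0177
   b 0.055 15 a mid -0.0293 -0.0364 -0.0236 z 0.0193
   b 0.065 15 a mid -0.0271 -0.0318 -0.0211 z 0.0199
   b 0.075 17 a mid -0.0254 -0.0324 -0.0179 z 0.0199
   b 0.085 6 a mid -0.0248 -0.0298 -0.0174 z 0.0194
   b 0.095 3 a mid -0.0217 -0.0301 -0.0165 z 0.0158
side 92 ((-0.03229266032576561, 0.05342823639512062), (0.08028993010520935, 0.01356018427759409), 81.71533203125) pca 82.78566 [-0.0321  0.0547] world [0.4967 0.2675] [0.0159 0.0192 0.0231]
   b 0.015 4 a mid -0.0363 -0.0404 -0.0322 z 0.0175
   b 0.025 12 a mid -0.036 -0.0411 -0.0301 z 0.0171
   b 0.035 12 a mid -0.0351 -0.0418 -0.0304 z 0.0181
   b 0.045 12 a mid -0.0328 -0.0372 -0.0283 z 0.0194
   b 0.055 10 a mid -0.031 -0.0375 -0.0264 z 0.0191
   b 0.065 14 a mid -0.0312 -0.0381 -0.0243 z 0.0201
   b 0.075 13 a mid -0.03 -0.0363 -0.0251 z 0.0215
   b 0.085 13 a mid -0.0282 -0.034 -0.021 z 0.0212
wrist 2530 ((-0.02773486077785492, 0.048167988657951355), (0.07792249321937561, 0.013642562553286552), 82.0179672241211) pca 81.785934 [-0.0283  0.0489] world [0.5024 0.2635] [0.0165 0.0188 0.0213]
   b 0.015 287 a mid -0.0329 -0.0389 -0.0272 z 0.0179
   b 0.025 311 a mid -0.0318 -0.0375 -0.0259 z 0.0171
   b 0.035 322 a mid -0.0304 -0.0363 -0.0244 z 0.0177
   b 0.045 348 a mid -0.0289 -0.035 -0.0232 z 0.0185
   b 0.055 351 a mid -0.0274 -0.0332 -0.0217 z 0.0192
   b 0.065 370 a mid -0.026 -0.0321 -0.0197 z 0.02
   b 0.075 417 a mid -0.0245 -0.0309 -0.0186 z 0.0206
   b 0.085 120 a mid -0.0242 -0.0292 -0.0158 z 0.0206
```

>>> carry_out(
  translation=[
    [0.8,0.0,0.0],
    [2.5,-0.4,-0.8],
    [4.5,-1.2,-2.0],
    [6.5,-2.0,-3.2],
    [8.2,-2.6,-4.0],
    [9.3,-2.9,-4.0],
    [9.6,-2.9,-4.0],
    [9.6,-2.9,-4.0],
  ],
  roll=[0,0,2,4,6,8,8,8],
  claw=0.47,
  grip_force=20,
)

```text
clock: 7.1
tool_pos: [0.4996, 0.2683, 0.0903]
orientation: [[-0.107, 0.994, 0.0], [0.994, 0.107, -0.001], [-0.001, 0.0, -1.0]]
wrist_force: [-0.3, 0.5, 0.3]
opening: 0.0404
```

```bash
cat > clip.py <<'E'
from h import *
import pickle,sys
np.set_printoptions(precision=4,suppress=True)
s=state(); print(s["tool_pos"],s["orientation"][:,0],s["opening"])
T=np.array(s["tool_pos"]); R=np.array(s["orientation"])
for n in ["scene","side","wrist"]:
    p=cap(n); pickle.dump(p,open(n+"4.pkl","wb")); save(p,n+"4.png")
    X,uv=cloud(p)
    d=X[:,:2]-np.array([.4995,.268]); x=np.array([np.cos(np.radians(96)),np.sin(np.radians(96))]); y=np.array([-x[1],x[0]])
    u=d@x; v=d@y
    m=(abs(u)<.05)&(abs(v)<.018)&(X[:,2]>.0135)&(X[:,2]<.026)
    P=X[m][:,:2].astype(np.float32)
    if m.sum()<20: continue
    r=cv2.minAreaRect(P); mu=P.mean(0); w=np.linalg.svd(P-mu,full_matrices=False)[2][0]
    print(n,m.sum(),r,"pca",np.degrees(np.arctan2(w[1],w[0]))%180,"in tool cm",(R.T@(np.r_[r[0],.0]-T))*100)
E
python3 clip.py
```

```text
[0.4996 0.2683 0.0903] [-0.1069  0.9943 -0.0006] 0.04035039543242122
scene 144 ((0.500760018825531, 0.26959165930747986), (0.01629488356411457, 0.08552483469247818), 7.002537727355957) pca 95.11325 in tool cm [0.1214 0.1249 9.0337]
side 135 ((0.5028830170631409, 0.2651459276676178), (0.025630002841353416, 0.09321954846382141), 6.74664306640625) pca 99.87649 in tool cm [-0.3434  0.2884  9.034 ]
wrist 1566 ((0.5029685497283936, 0.26420944929122925), (0.02039729803800583, 0.09348013997077942), 11.861936569213867) pca 98.110146 in tool cm [-0.4374  0.2869  9.0341]
```

View pics/wrist4.png

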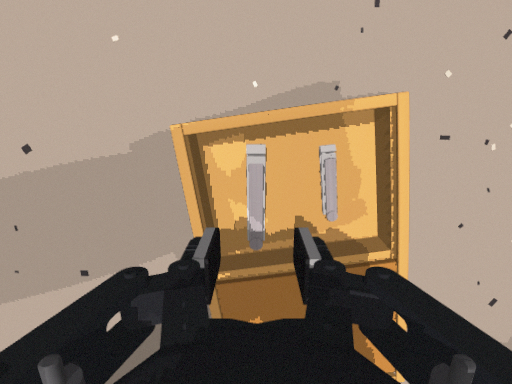

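Run:
```python
from h import *
import pickle
p=pickle.load(open("wrist4.pkl","rb")); R,t=pose(p)
K=np.array(p["camera_matrix"]);D=np.array(p["dist"])
s=p["_s"]
for (u,v,z) in [(256.5,145,.012),(256,249,.014),(330,147,.01),(330,219,.01)]:
    n=cv2.undistortPoints(np.array([[[u,v]]],float),K,D)[0,0]; r=R@np.r_[n,1]; X=t+r*(z-t[2])/r[2]
    print(u,v,X, np.array(s["orientation"]).T@(X-np.array(s["tool_pos"]))*100)
cv2.imwrite("pics/w4c.png",cv2.resize(p["img"][110:270,160:420,::-1],None,fx=3,fy=3))
```

```text
256.5 145 [0.49733119 0.31082475 0.012     ] [4.35542308 0.21095255 7.78292904]
256 249 [0.50610076 0.22367459 0.014     ] [-4.40365531  0.16604652  7.59038447]
330 147 [0.5548319  0.31521216 0.01      ] [4.18694407 5.97537876 7.97995258]
330 219 [0.56534032 0.25573338 0.01      ] [-1.83847962  6.39462477  7.98483768]
```

View pics/w4c.png

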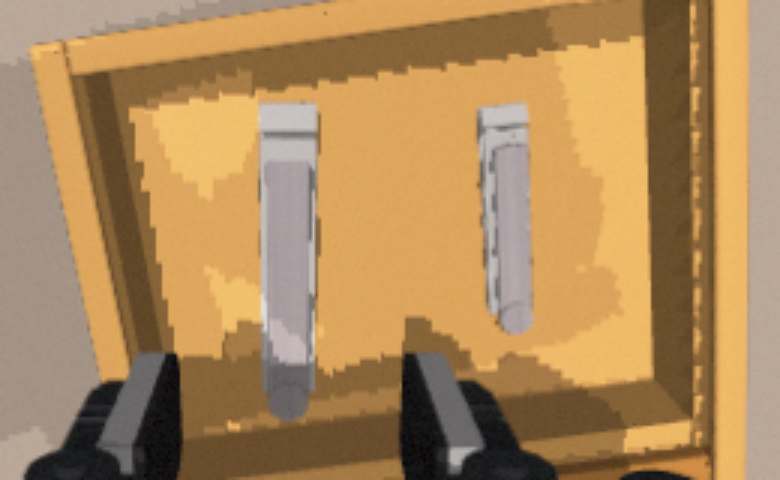

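>>> carry_out(
  translation=[
    [0,0.1,1.5],
    [0,0.2,3.5],
    [0,0.2,5.5],
    [0,0.2,7.0],
    [0,0.2,7.8],
    [0,0.2,8.2],
    [0,0.2,8.2],
    [0,0.2,8.2],
  ],
  roll=[0,0,0,0,0,0,0,0],
)

```text
clock: 7.92
tool_pos: [0.5025, 0.268, 0.0089]
orientation: [[-0.104, 0.995, 0.001], [0.995, 0.104, 0.0], [0.0, 0.001, -1.0]]
wrist_force: [0.1, -0.2, -0.1]
opening: 0.0402
```

>>> carry_out(
  translation=[
    [0,0,0],
    [0,0,0],
    [0,0,0],
    [0,0,0],
    [0,0,0],
    [0,0,0],
    [0,0,0],
    [0,0,0],
  ],
  roll=[0,0,0,0,0,0,0,0],
  claw=0,
  grip_force=25,
)

```text
clock: 8.58
tool_pos: [0.5028, 0.2685, 0.0096]
orientation: [[-0.105, 0.995, 0.002], [0.995, 0.105, 0.001], [0.0, 0.002, -1.0]]
wrist_force: [0.3, -0.0, 6.8]
opening: 0.0137
```

>>> carry_out(
  translation=[
    [0,0,-0.1],
    [0,0,-0.3],
    [0,0,-0.8],
    [0,0,-1.8],
    [0,0,-3.0],
    [0,0,-4.5],
    [0,0,-6.0],
    [0,0,-6.5],
  ],
  roll=[0,0,0,0,0,0,0,0],
)

```text
clock: 9.25
tool_pos: [0.5037, 0.2689, 0.0772]
orientation: [[-0.105, 0.995, 0.005], [0.995, 0.105, 0.002], [0.002, 0.005, -1.0]]
wrist_force: [0.9, 0.3, 0.3]
opening: 0.0139
```

Run:
```python
from h import *
print(state()["tool_pos"],state()["opening"],state()["wrist_force"])
for n in ["scene","side","wrist"]:
    p=cap(n); save(p,n+"5.png")
    if n!="wrist":
        o=proj(p,state()["tool_pos"])[0].astype(int); print(o)
        cv2.imwrite("pics/%s5c.png"%n,cv2.resize(p["img"][o[1]-50:o[1]+50,o[0]-65:o[0]+65,::-1],None,fx=6,fy=6,interpolation=cv2.INTER_CUBIC))
```

```text
[0.5036693  0.26892618 0.07715417] 0.013854344886573836 [0.90520437 0.25883323 0.30286446]
[380 241]
[254 282]
```

View pics/side5c.png

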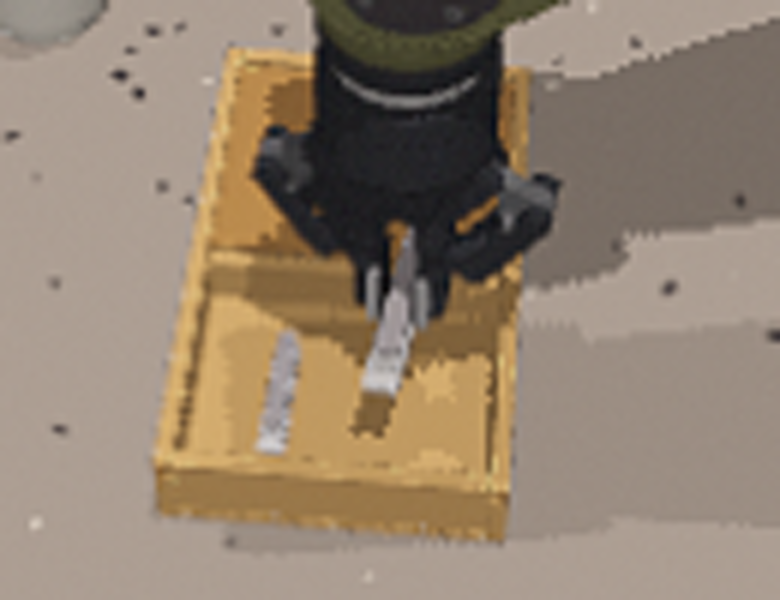

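View pics/scene5c.png

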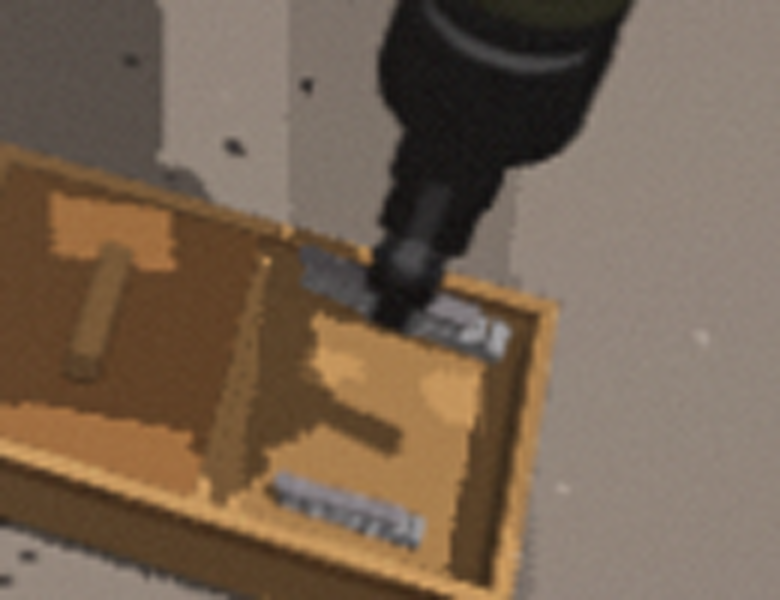

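View pics/wrist5.png

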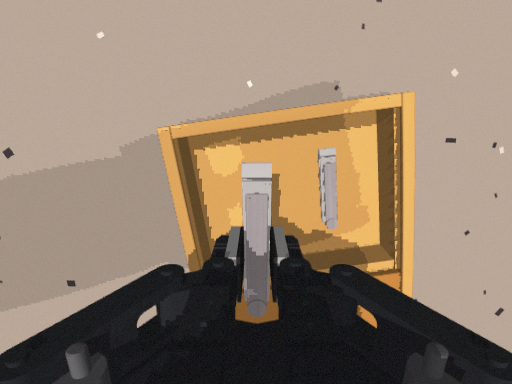

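Run:
```python
from h import *
s=state();print(s["clock"],s["tool_pos"],s["opening"],s["wrist_force"],s["orientation"])
```

```text
9.4 [0.50229039 0.2682898  0.07428609] 0.01380924039277901 [ 0.53084568 -0.1377508  -0.15397112] [[-1.04538807e-01  9.94519420e-01  1.66174486e-03]
 [ 9.94520669e-01  1.04537762e-01  7.04016175e-04]
 [ 5.26442670e-04  1.72623662e-03 -9.99998371e-01]]
```

>>> carry_out(
  translation=[
    [1.0,-0.2,0],
    [3.5,-0.6,0],
    [6.2,-1.1,0],
    [8.6,-1.5,0.3],
    [9.8,-1.7,1.0],
    [10.0,-1.7,1.6],
    [10.0,-1.7,1.8],
    [10.0,-1.7,1.8],
  ],
  roll=[0,-2,-4,-6,-8,-8,-8,-8],
  grip_force=20,
)

```text
clock: 10.07
tool_pos: [0.4735, 0.3645, 0.0532]
orientation: [[-0.241, 0.97, -0.003], [0.97, 0.241, -0.002], [-0.002, -0.003, -1.0]]
wrist_force: [0.3, -0.2, -0.6]
opening: 0.0141
```

```bash
cat > held.py <<'E'
from h import *
import sys
np.set_printoptions(precision=4,suppress=True)
tag=sys.argv[1]
for n in ["scene","side","wrist"]:
    p=cap(n); s=p["_s"]; save(p,n+tag+".png"); T=np.array(s["tool_pos"]); R=np.array(s["orientation"])
    X,uv=cloud(p); L=(X-T)@R   # tool coords
    m=(abs(L[:,1])<.009)&(abs(L[:,0])>.016)&(abs(L[:,0])<.055)&(abs(L[:,2])<.045)
    im=p["img"]; g=im[uv[:,1],uv[:,0]].astype(int); sat=g.max(1)-g.min(1); m&=(sat<30)&(g.max(1)>60)
    Q=L[m]; 
    if n!="wrist":
        o=proj(p,T)[0].astype(int); y0=max(0,o[1]-50); x0=max(0,o[0]-65)
        im2=im.copy(); 
        a=np.hstack([im[y0:y0+100,x0:x0+130],(lambda q:(q.__setitem__((uv[m,1],uv[m,0]),[255,0,0]),q)[1])(im2)[y0:y0+100,x0:x0+130]])
        cv2.imwrite("pics/%s%sc.png"%(n,tag),cv2.resize(a[:,:,::-1],None,fx=3,fy=3,interpolation=cv2.INTER_CUBIC))
    if len(Q)<20: print(n,len(Q)); continue
    for lo in np.arange(-.055,.055,.01):
        k=(Q[:,0]>=lo)&(Q[:,0]<lo+.01)
        if k.sum()>2: print(n,"x %.3f n %d y %.4f z med %.4f min %.4f max %.4f"%(lo+.005,k.sum(),Q[k,1].mean(),np.median(Q[k,2]),*np.percentile(Q[k,2],[5,95])))
s=state();print(s["clock"],s["tool_pos"],s["opening"],s["wrist_force"])
E
python3 held.py 6
```

```text
scene x -0.040 n 15 y 0.0013 z med -0.0070 min -0.0087 max 0.0056
scene x -0.030 n 26 y 0.0023 z med -0.0058 min -0.0098 max 0.0012
scene x -0.020 n 28 y 0.0025 z med -0.0055 min -0.0111 max 0.0002
scene x 0.020 n 11 y 0.0048 z med 0.0001 min -0.0049 max 0.0035
scene x 0.030 n 22 y 0.0036 z med -0.0043 min -0.0079 max 0.0020
scene x 0.040 n 24 y 0.0016 z med -0.0034 min -0.0062 max 0.0030
side x -0.030 n 12 y 0.0020 z med -0.0035 min -0.0095 max 0.0173
side x -0.020 n 15 y -0.0024 z med -0.0080 min -0.0093 max -0.0052
side x 0.020 n 20 y -0.0010 z med -0.0108 min -0.0130 max -0.0032
side x 0.030 n 29 y -0.0023 z med -0.0053 min -0.0125 max -0.0013
side x 0.040 n 24 y -0.0011 z med -0.0041 min -0.0059 max -0.0024
side x 0.050 n 6 y -0.0010 z med -0.0019 min -0.0036 max -0.0003
wrist x -0.040 n 248 y 0.0016 z med -0.0083 min -0.0092 max -0.0004
wrist x -0.030 n 387 y 0.0016 z med -0.0072 min -0.0085 max -0.0005
wrist x -0.020 n 344 y 0.0018 z med -0.0076 min -0.0087 max -0.0010
wrist x 0.020 n 482 y 0.0017 z med -0.0107 min -0.0117 max -0.0037
wrist x 0.030 n 665 y 0.0017 z med -0.0050 min -0.0118 max 0.0017
wrist x 0.040 n 464 y 0.0016 z med -0.0040 min -0.0058 max -0.0006
10.2167 [0.4748 0.3648 0.0552] 0.013835833559554938 [-0.3117 -0.0698 -0.4312]
```

View pics/side6c.png

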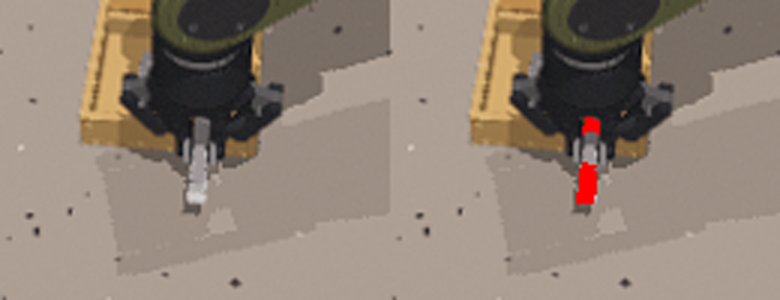

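View pics/scene6c.png

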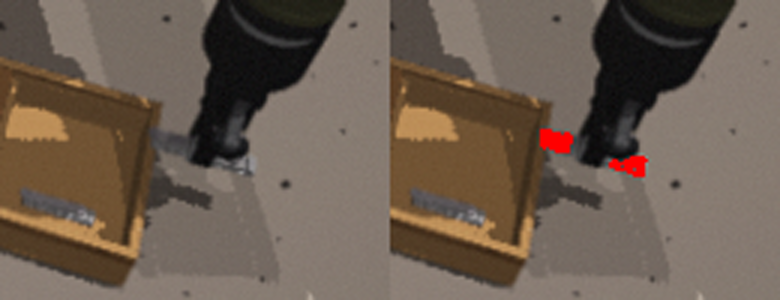

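View pics/wrist6.png

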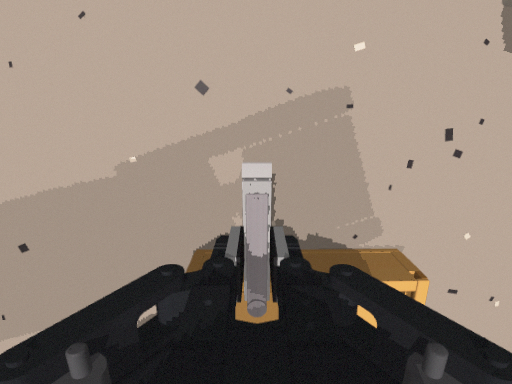

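>>> carry_out(
  translation=[
    [0,0,0.5],
    [0,0,0.8],
    [0,0,1.0],
    [0,0,1.2],
    [0,0,1.4],
    [0,0,1.6],
    [0,0,1.8],
    [0,0,1.8],
  ],
  roll=[0,0,0,0,0,0,0,0],
)

```text
clock: 10.88
tool_pos: [0.475, 0.367, 0.0388]
orientation: [[-0.241, 0.97, 0.001], [0.97, 0.241, 0.003], [0.002, 0.002, -1.0]]
wrist_force: [-2.7, 2.8, 4.9]
opening: 0.014
```

```bash
python3 held.py 7
```

```text
scene x -0.040 n 15 y 0.0002 z med -0.0135 min -0.0194 max -0.0058
scene x -0.030 n 31 y 0.0026 z med -0.0127 min -0.0198 max 0.0152
scene x -0.020 n 41 y 0.0007 z med -0.0062 min -0.0160 max 0.0408
scene x 0.020 n 29 y 0.0020 z med 0.0068 min -0.0023 max 0.0396
scene x 0.030 n 44 y 0.0017 z med 0.0096 min -0.0036 max 0.0405
scene x 0.040 n 41 y 0.0002 z med 0.0380 min 0.0047 max 0.0408
scene x 0.050 n 24 y -0.0007 z med 0.0384 min 0.0370 max 0.0407
side x -0.020 n 13 y -0.0011 z med -0.0134 min -0.0150 max -0.0043
side x 0.020 n 24 y -0.0006 z med -0.0059 min -0.0093 max 0.0336
side x 0.030 n 54 y -0.0007 z med 0.0052 min -0.0048 max 0.0412
side x 0.040 n 46 y -0.0011 z med 0.0371 min 0.0022 max 0.0408
side x 0.050 n 26 y 0.0002 z med 0.0402 min 0.0367 max 0.0432
wrist x -0.040 n 182 y 0.0015 z med -0.0181 min -0.0194 max -0.0100
wrist x -0.030 n 522 y 0.0016 z med -0.0154 min -0.0182 max -0.0085
wrist x -0.020 n 444 y 0.0016 z med -0.0135 min -0.0151 max -0.0067
wrist x 0.020 n 499 y 0.0013 z med -0.0060 min -0.0075 max 0.0018
wrist x 0.030 n 638 y 0.0013 z med 0.0023 min -0.0056 max 0.0386
wrist x 0.040 n 504 y 0.0009 z med 0.0066 min 0.0032 max 0.0399
wrist x 0.050 n 192 y -0.0008 z med 0.0393 min 0.0381 max 0.0404
11.0333 [0.475  0.367  0.0389] 0.013927854075390747 [-2.6104  3.1653  5.3974]
```

View pics/wrist7.png

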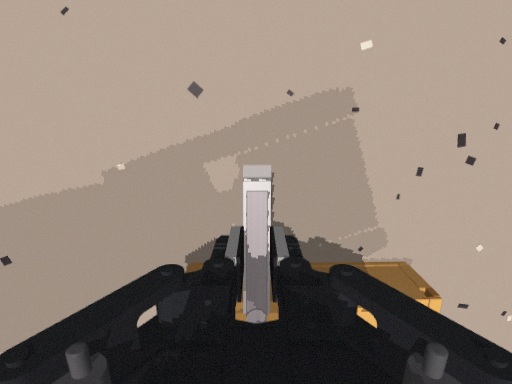

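View pics/scene7c.png

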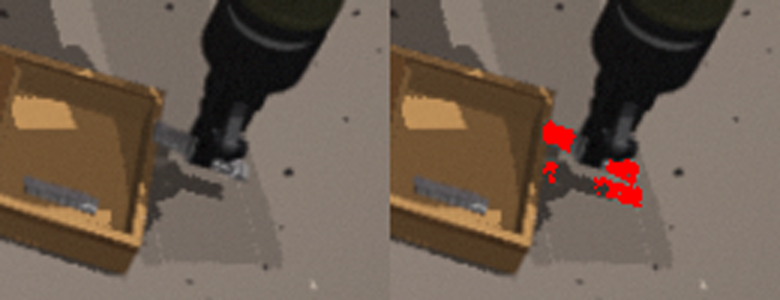

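>>> carry_out(
  translation=[
    [0,0,0.1],
    [0,0,0.2],
    [0,0,0.3],
    [0,0,0.4],
    [0,0,0.45],
    [0,0,0.45],
    [0,0,0.45],
    [0,0,0.45],
  ],
  roll=[0,0,0,0,0,0,0,0],
)

```text
clock: 11.7
tool_pos: [0.4751, 0.3671, 0.0346]
orientation: [[-0.241, 0.97, 0.001], [0.97, 0.241, 0.003], [0.002, 0.002, -1.0]]
wrist_force: [-3.5, 3.3, 5.6]
opening: 0.014
```

```bash
python3 held.py 8|grep -v s[ci][ed]
```

```text
wrist x -0.040 n 57 y 0.0015 z med -0.0150 min -0.0222 max -0.0133
wrist x -0.030 n 576 y 0.0016 z med -0.0192 min -0.0225 max -0.0118
wrist x -0.020 n 481 y 0.0016 z med -0.0161 min -0.0181 max -0.0091
wrist x 0.020 n 501 y 0.0012 z med -0.0037 min -0.0056 max 0.0047
wrist x 0.030 n 687 y 0.0013 z med 0.0060 min -0.0029 max 0.0352
wrist x 0.040 n 355 y 0.0010 z med 0.0122 min 0.0084 max 0.0356
wrist x 0.050 n 204 y -0.0002 z med 0.0349 min 0.0337 max 0.0359
11.85 [0.4751 0.3671 0.0346] 0.013915901547337737 [-2.391   3.4665  6.4103]
```

>>> carry_out(
  translation=[
    [0,0,-0.4],
    [0,0,-1.8],
    [-0.3,0,-4.5],
    [-1.5,0,-8.0],
    [-3.5,0,-11.5],
    [-5.5,0,-15.0],
    [-8.0,0,-18.3],
    [-10.0,0,-21.5],
  ],
  roll=[0,0,2,8,14,20,26,32],
)

```text
clock: 12.52
tool_pos: [0.4986, 0.267, 0.2505]
orientation: [[0.314, 0.949, 0.001], [0.949, -0.314, -0.0], [-0.0, 0.001, -1.0]]
wrist_force: [0.4, 0.3, -0.8]
opening: 0.0138
```

Run:
```python
from h import *
s=state();R=np.array(s["orientation"]);np.set_printoptions(precision=3,suppress=True)
print(s["tool_pos"],R,s["opening"],s["q"])
# nominal axes after roll 32 from yaw 104
a=np.radians(104-32); X=np.array([np.cos(a),np.sin(a),0]); Y=np.array([np.sin(a),-np.cos(a),0]); print(X,Y)
for P in ([.499,.270,.2475],):
    d=np.array([.59,-.115,.27])-P; print(d@X*100,d@Y*100,-d[2]*100)
```

```text
[0.499 0.267 0.25 ] [[ 0.314  0.949  0.001]
 [ 0.949 -0.314 -0.   ]
 [-0.     0.001 -1.   ]] 0.013826387991999336 [ 22.753  -4.251 104.266  -0.05   79.937  41.076]
[0.309 0.951 0.   ] [ 0.951 -0.309  0.   ]
-33.80362122855139 20.55176858172137 -2.2500000000000018
```

>>> carry_out(
  translation=[
    [-1.0,0.6,-0.1],
    [-3.5,2.1,-0.3],
    [-6.5,3.9,-0.5],
    [-9.5,5.8,-0.7],
    [-12.5,7.6,-0.9],
    [-15.5,9.4,-1.1],
    [-18.5,11.2,-1.3],
    [-21.0,12.8,-1.4],
  ],
  roll=[4,10,16.5,23,29.5,36,42.5,48.7],
)

```text
clock: 13.18
tool_pos: [0.5553, 0.0269, 0.2628]
orientation: [[0.921, 0.389, 0.001], [0.389, -0.921, -0.001], [0.0, 0.001, -1.0]]
wrist_force: [0.1, -0.3, -0.4]
opening: 0.014
```

Run:
```python
from h import *
s=state();np.set_printoptions(precision=3,suppress=True)
print(s["tool_pos"],s["q"])
P=np.array([.499,.270,.2475])
a=np.radians(72); X=np.array([np.cos(a),np.sin(a),0]); Y=np.array([np.sin(a),-np.cos(a),0])
P=P-.21*X+.128*Y+np.array([0,0,.014]); print(P)
a=np.radians(72-48.7); X=np.array([np.cos(a),np.sin(a),0]); Y=np.array([np.sin(a),-np.cos(a),0])
d=np.array([.59,-.115,.27])-P; print(d@X*100,d@Y*100,-d[2]*100)
```

```text
[0.555 0.027 0.263] [ -2.739  -5.881 104.608  -0.05   81.235  64.355]
[0.556 0.031 0.262]
-2.6267856601173327 14.735081601558116 -0.8500000000000008
```

>>> carry_out(
  translation=[
    [-0.4,2.2,-0.1],
    [-0.8,4.6,-0.3],
    [-1.3,7.2,-0.4],
    [-1.8,9.8,-0.5],
    [-2.2,12.2,-0.7],
    [-2.5,13.8,-0.8],
    [-2.6,14.6,-0.8],
    [-2.6,14.7,-0.8],
  ],
  roll=[6.5,13,19.5,26,32.5,39,45,50],
)

```text
clock: 13.85
tool_pos: [0.5895, -0.1181, 0.2703]
orientation: [[0.89, -0.456, -0.0], [-0.456, -0.89, -0.001], [0.0, 0.001, -1.0]]
wrist_force: [0.5, 0.4, -0.2]
opening: 0.014
```

```bash
cat > fin.py <<'E'
from h import *
import pickle,sys
np.set_printoptions(precision=4,suppress=True)
tag=sys.argv[1]
for n in ["scene","side","wrist"]:
    p=cap(n); save(p,n+tag+".png"); pickle.dump(p,open(n+tag+".pkl","wb"))
    print(n,[(q,[(np.round(x["location"],4),round(x["score"],2)) for x in eyes.spot_point(p,q)[:2]]) for q in ["mirror_glass","mirror","clipper_jaws","clipper"]])
s=state();print(s["clock"],s["tool_pos"],s["opening"],s["wrist_force"]);print(np.array(s["orientation"]))
E
python3 fin.py 9
```

```text
scene [('mirror_glass', [(array([ 0.7473, -0.1929,  0.2057]), 0.86)]), ('mirror', [(array([0.5393, 0.2242, 0.0041]), 0.68), (array([ 0.7498, -0.1981,  0.0014]), 0.58)]), ('clipper_jaws', [(array([ 0.6233, -0.137 ,  0.2585]), 0.66)]), ('clipper', [(array([ 0.5864, -0.1192,  0.2718]), 0.74), (array([ 0.6234, -0.1397,  0.2594]), 0.4)])]
side [('mirror_glass', [(array([ 0.7388, -0.1908,  0.2084]), 0.68)]), ('mirror', [(array([ 0.7466, -0.1942, -0.0023]), 0.56), (array([ 0.604 , -0.4431,  0.0014]), 0.53)]), ('clipper_jaws', [(array([ 0.7374, -0.1918,  0.2097]), 0.56), (array([ 0.6272, -0.1333,  0.2581]), 0.52)]), ('clipper', [(array([ 0.5882, -0.1136,  0.2662]), 0.63)])]
wrist [('mirror_glass', []), ('mirror', [(array([ 0.7525, -0.196 , -0.0015]), 0.76)]), ('clipper_jaws', [(array([ 0.6272, -0.1373,  0.2581]), 0.68)]), ('clipper', [(array([ 0.589 , -0.1137,  0.2694]), 0.8)])]
14.6 [ 0.5898 -0.1157  0.2698] 0.014309504931435017 [-0.4732  1.0903 -0.8887]
[[ 0.8935 -0.449  -0.0001]
 [-0.449  -0.8935  0.    ]
 [-0.0001  0.     -1.    ]]
```

View pics/scene9.png

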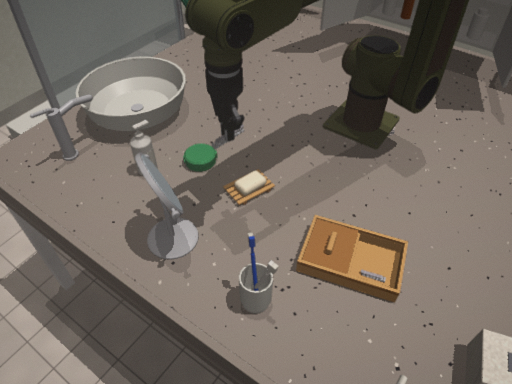

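View pics/side9.png

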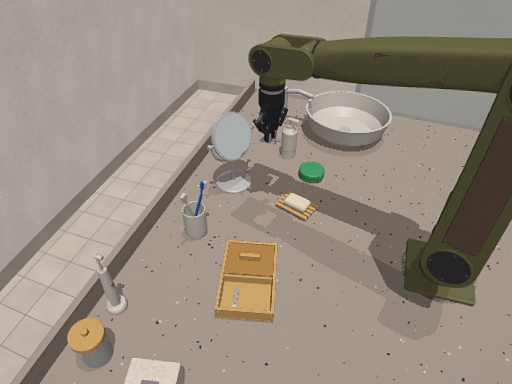

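View pics/wrist9.png

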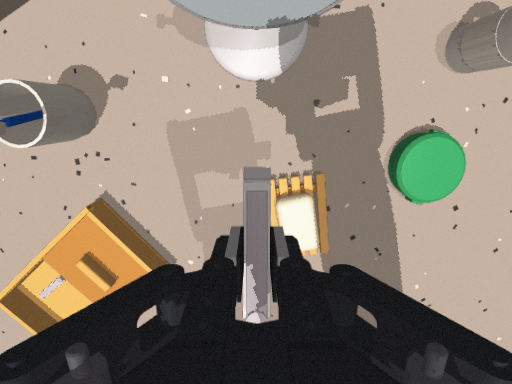

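```bash
cat > an.py <<'E'
from h import *
import pickle,sys
np.set_printoptions(precision=4,suppress=True)
tag=sys.argv[1]
for n in ["scene","side","wrist"]:
    p=pickle.load(open(n+tag+".pkl","rb")); s=p["_s"]; X,uv=cloud(p)
    T=np.array(s["tool_pos"]); R=np.array(s["orientation"]); L=(X-T)@R
    if n=="wrist" or 1:
        m=(abs(L[:,1])<.0095)&(abs(L[:,0])>.0)&(abs(L[:,0])<.055)&(abs(L[:,2])<.03)|(abs(L[:,1])<.009)&(L[:,0]<-.01)&(L[:,0]>-.055)&(abs(L[:,2])<.03)
        Q=L[m]
        for lo in np.arange(-.055,.055,.01):
            k=(Q[:,0]>=lo)&(Q[:,0]<lo+.01)
            if k.sum()>2: print(n,"x %.3f n %d y %.4f z med %.4f 5%% %.4f 95%% %.4f maxx %.4f"%(lo+.005,k.sum(),Q[k,1].mean(),np.median(Q[k,2]),*np.percentile(Q[k,2],[5,95]),Q[k,0].max()))
        k=(abs(Q[:,1]-.0014)<.004)&(Q[:,0]<.019)&(Q[:,0]>-.035)&(abs(Q[:,2]-np.poly1d([.31,-.0105])(Q[:,0]))<.005)
        if k.sum()>20: print(n,"lever slope",k.sum(),np.degrees(np.arctan(np.polyfit(Q[k,0],Q[k,2],1)[0])))
    G=np.array([.743,-.1935,.209]); N=np.array([.831,-.419,-.366])
    d=X-G; e=d@N; rr=np.linalg.norm(d-e[:,None]*N,axis=1)
    H=X[(abs(e)<.012)&(rr<.074)]
    for _ in range(4):
        if len(H)<100: break
        c=H.mean(0); nn=np.linalg.svd(H-c,full_matrices=False)[2][2]; nn*=np.sign(nn[0]); q=(H-c)@nn; H=H[abs(q)<.004]
    if len(H)>=100: print(n,"plane",len(H),nn,"tilt deg",np.degrees(np.arcsin(-nn[2])),"yaw",np.degrees(np.arctan2(nn[1],nn[0])),"offset of G from plane",(G-c)@nn, "rms",q.std())
E
python3 an.py 9
python3 - <<'E'
from h import *
import pickle
# ellipse of glass outline
for n in ["side","scene"]:
    p=pickle.load(open(n+"9.pkl","rb")); g=p["img"]
    o=proj(p,[.743,-.1935,.209])[0]; print(n,o)
    x,y=o.astype(int); cv2.imwrite("pics/g_%s.png"%n,cv2.resize(g[y-60:y+60,x-60:x+60,::-1],None,fx=5,fy=5,interpolation=cv2.INTER_NEAREST))
E
```

```text
scene x -0.040 n 16 y -0.0029 z med -0.0181 5% -0.0253 95% -0.0115 maxx -0.0352
scene x -0.030 n 22 y -0.0045 z med -0.0137 5% -0.0208 95% -0.0101 maxx -0.0252
scene x -0.020 n 21 y -0.0046 z med -0.0105 5% -0.0183 95% -0.0049 maxx -0.0165
scene x 0.000 n 3 y 0.0084 z med -0.0119 5% -0.0153 95% -0.0096 maxx 0.0042
scene x 0.010 n 47 y 0.0007 z med -0.0082 5% -0.0253 95% 0.0053 maxx 0.0148
scene x 0.020 n 40 y -0.0014 z med -0.0001 5% -0.0073 95% 0.0077 maxx 0.0247
scene x 0.030 n 37 y -0.0013 z med 0.0043 5% -0.0045 95% 0.0108 maxx 0.0347
scene x 0.040 n 12 y -0.0006 z med 0.0077 5% 0.0058 95% 0.0099 maxx 0.0400
scene plane 435 [ 0.8363 -0.4124 -0.3612] tilt deg 21.17630109797821 yaw -26.250553858517073 offset of G from plane 0.0013001255649410135 rms 0.0003384808365422294
side x -0.040 n 14 y -0.0014 z med -0.0145 5% -0.0234 95% -0.0113 maxx -0.0355
side x -0.030 n 12 y -0.0020 z med -0.0162 5% -0.0208 95% -0.0086 maxx -0.0258
side x -0.020 n 13 y -0.0018 z med -0.0107 5% -0.0177 95% -0.0043 maxx -0.0156
side x -0.010 n 24 y 0.0014 z med -0.0143 5% -0.0259 95% -0.0036 maxx -0.0054
s
[... 742 characters left out ...]
 5% -0.0163 95% -0.0067 maxx -0.0050
wrist x 0.000 n 623 y -0.0002 z med -0.0112 5% -0.0221 95% -0.0042 maxx 0.0050
wrist x 0.010 n 868 y -0.0000 z med -0.0089 5% -0.0276 95% -0.0014 maxx 0.0150
wrist x 0.020 n 564 y -0.0002 z med -0.0053 5% -0.0073 95% 0.0020 maxx 0.0250
wrist x 0.030 n 655 y -0.0002 z med 0.0030 5% -0.0045 95% 0.0118 maxx 0.0347
wrist x 0.040 n 387 y -0.0002 z med 0.0075 5% 0.0053 95% 0.0107 maxx 0.0422
wrist lever slope 1650 16.077210710513263
wrist plane 2301 [ 0.8374 -0.4177 -0.3526] tilt deg 20.648597427942832 yaw -26.51019756490966 offset of G from plane -0.0014850643239843163 rms 0.0005476181167288466
side [232.27919888 135.40056622]
scene [161.44287017 181.80944016]
```

View pics/g_side.png

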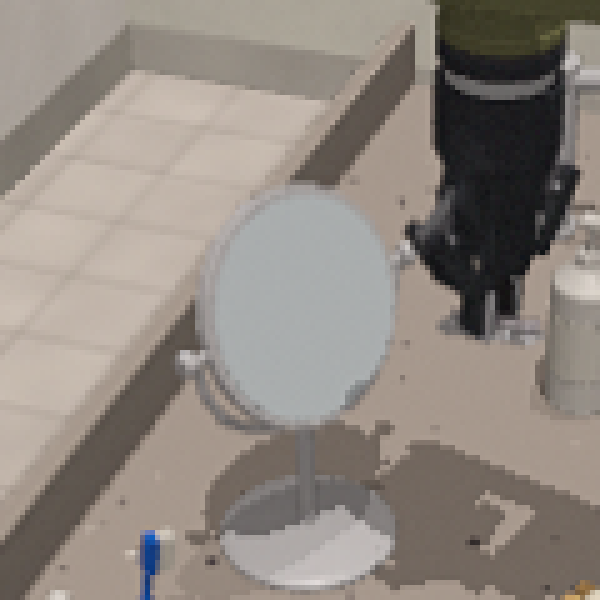

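>>> carry_out(
  translation=[
    [0.3,0,0.1],
    [1.2,0,0.5],
    [2.6,0.1,1.0],
    [4.1,0.1,1.5],
    [5.6,0.1,2.0],
    [6.8,0.2,2.5],
    [7.4,0.2,2.7],
    [7.6,0.2,2.7],
  ],
  roll=[0,0,0,0,0,0,0,0],
  grip_force=35,
)

```text
clock: 15.27
tool_pos: [0.6572, -0.1523, 0.2411]
orientation: [[0.893, -0.45, -0.002], [-0.45, -0.893, 0.001], [-0.002, 0.0, -1.0]]
wrist_force: [-0.2, 0.3, -0.5]
opening: 0.0143
```

>>> carry_out(
  translation=[
    [0,0,0],
    [0,0,0],
    [0,0,0],
    [0,0,0],
    [0,0,0],
    [0,0,0],
    [0,0,0],
    [0,0,0],
  ],
  roll=[0,0,0,0,0,0,0,0],
)

```text
clock: 15.93
tool_pos: [0.6567, -0.1517, 0.243]
orientation: [[0.893, -0.449, 0.0], [-0.449, -0.893, -0.0], [0.0, -0.0, -1.0]]
wrist_force: [0.3, -0.1, -1.4]
opening: 0.0138
```

```bash
python3 fin.py 10; python3 an.py 10
python3 - <<'E'
from h import *
import pickle
for n in ["side","scene"]:
    p=pickle.load(open(n+"10.pkl","rb")); g=p["img"]
    o=proj(p,[.70,-.17,.22])[0]; x,y=o.astype(int); cv2.imwrite("pics/g10_%s.png"%n,cv2.resize(g[y-50:y+50,x-60:x+60,::-1],None,fx=6,fy=6,interpolation=cv2.INTER_CUBIC))
E
```

```text
scene [('mirror_glass', [(array([ 0.7454, -0.1922,  0.2067]), 0.92)]), ('mirror', [(array([ 0.7484, -0.1982,  0.0014]), 0.61)]), ('clipper_jaws', [(array([ 0.7505, -0.1981,  0.0032]), 0.62)]), ('clipper', [(array([ 0.656 , -0.1523,  0.2401]), 0.64), (array([ 0.4802, -0.3282, -0.0005]), 0.5)])]
side [('mirror_glass', [(array([ 0.74  , -0.1919,  0.208 ]), 0.84), (array([ 0.6036, -0.4386,  0.0023]), 0.35)]), ('mirror', [(array([ 0.7442, -0.1936, -0.0009]), 0.78)]), ('clipper_jaws', [(array([ 0.6952, -0.1686,  0.2321]), 0.61)]), ('clipper', [(array([ 0.6581, -0.1504,  0.2406]), 0.46)])]
wrist [('mirror_glass', [(array([ 0.738 , -0.1902,  0.2087]), 0.94)]), ('mirror', []), ('clipper_jaws', [(array([ 0.6947, -0.1731,  0.2324]), 0.73)]), ('clipper', [(array([ 0.6555, -0.1514,  0.2408]), 0.96)])]
16.6833 [ 0.6568 -0.1518  0.2428] 0.013492944216762509 [ 0.7057 -0.2518 -0.4436]
[[ 0.8933 -0.4494 -0.    ]
 [-0.4494 -0.8933  0.    ]
 [-0.     -0.     -1.    ]]
scene x -0.040 n 18 y -0.0027 z med -0.0209 5% -0.0254 95% -0.0118 maxx -0.0351
scene x -0.030 n 28 y -0.0034 z med -0.0142 5% -0.0235 95
[... 1414 characters left out ...]
 -0.0093 maxx -0.0150
wrist x -0.010 n 542 y -0.0002 z med -0.0138 5% -0.0161 95% -0.0070 maxx -0.0050
wrist x 0.000 n 598 y -0.0002 z med -0.0114 5% -0.0236 95% -0.0042 maxx 0.0050
wrist x 0.010 n 861 y -0.0000 z med -0.0091 5% -0.0281 95% -0.0014 maxx 0.0150
wrist x 0.020 n 565 y -0.0003 z med -0.0053 5% -0.0073 95% 0.0021 maxx 0.0250
wrist x 0.030 n 653 y -0.0002 z med 0.0030 5% -0.0046 95% 0.0119 maxx 0.0346
wrist x 0.040 n 387 y -0.0002 z med 0.0075 5% 0.0054 95% 0.0108 maxx 0.0422
wrist lever slope 1659 16.004753203370143
wrist plane 26482 [ 0.8369 -0.4162 -0.3555] tilt deg 20.8254643551767 yaw -26.442296343084198 offset of G from plane -0.0017652578346985487 rms 0.00040962905348246147
```

View pics/g10_side.png

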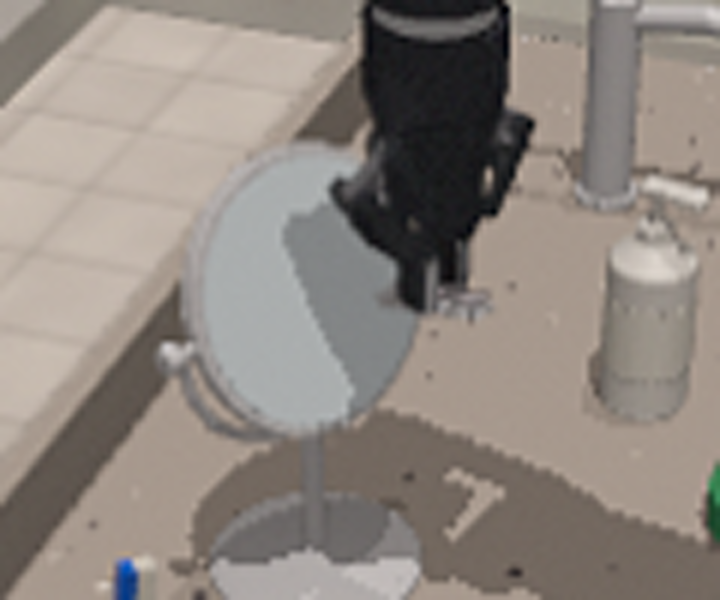

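View pics/g10_scene.png

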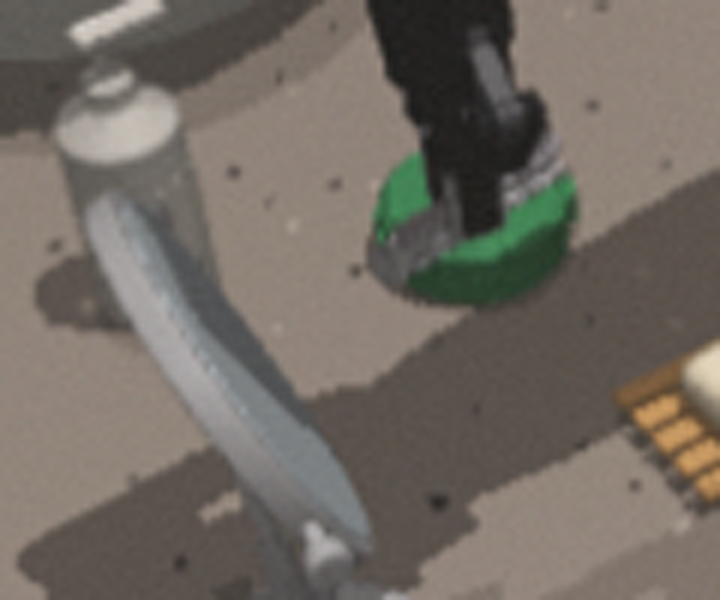

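View pics/wrist10.png

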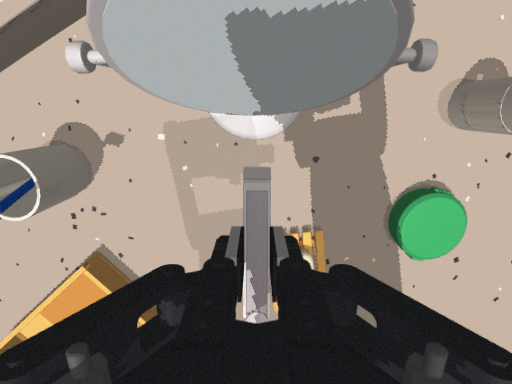

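>>> carry_out(
  translation=[
    [0,-0.05,0],
    [0,-0.1,0],
    [0,-0.15,0],
    [0,-0.2,0],
    [0,-0.2,0],
    [0,-0.2,0],
    [0,-0.2,0],
    [0,-0.2,0],
  ],
  roll=[0,0,0,0,0,0,0,0],
)

```text
clock: 17.35
tool_pos: [0.6576, -0.15, 0.2428]
orientation: [[0.893, -0.449, -0.0], [-0.449, -0.893, -0.0], [0.0, 0.0, -1.0]]
wrist_force: [0.1, -0.2, -1.0]
opening: 0.0132
```

>>> carry_out(
  translation=[
    [0,0,0],
    [0,0,0],
    [0,0,0],
    [0,0,0],
    [0,0,0],
    [0,0,0],
    [0,0,0],
    [0,0,0],
  ],
  roll=[0,0,0,0,0,0,0,0],
)

```text
clock: 18.02
tool_pos: [0.6577, -0.15, 0.2428]
orientation: [[0.893, -0.449, 0.0], [-0.449, -0.893, 0.0], [0.0, -0.0, -1.0]]
wrist_force: [0.5, 0.5, -0.4]
opening: 0.0138
```

```bash
python3 fin.py 11|cut -c1-900; python3 an.py 11 | grep -E "plane|slope"
python3 - <<'E'
from h import *
p=cap("scene")
for q in ["cover_grip","small_clipper"]: print(q,[(np.round(x["location"],3),x["score"]) for x in eyes.spot_point(p,q)[:2]])
s=state(); print(s["joint_vel"],s["clock"],s["tool_pos"],s["opening"])
E
```

```text
scene [('mirror_glass', [(array([ 0.7449, -0.1926,  0.2083]), 0.81), (array([0.5554, 0.2873, 0.0063]), 0.15)]), ('mirror', [(array([ 0.7491, -0.1983,  0.0028]), 0.94), (array([ 0.6531, -0.1512,  0.2397]), 0.22)]), ('clipper_jaws', [(array([ 0.6928, -0.1687,  0.2323]), 0.71), (array([0.7713, 0.0907, 0.0013]), 0.24)]), ('clipper', [(array([ 0.6545, -0.1477,  0.2416]), 0.59)])]
side [('mirror_glass', [(array([ 0.7395, -0.1922,  0.2127]), 0.94)]), ('mirror', [(array([ 0.747 , -0.1908,  0.002 ]), 0.87)]), ('clipper_jaws', [(array([ 0.6925, -0.1676,  0.2298]), 0.57)]), ('clipper', [(array([ 0.6569, -0.1462,  0.2436]), 0.57)])]
wrist [('mirror_glass', [(array([ 0.7405, -0.1888,  0.2078]), 0.96)]), ('mirror', []), ('clipper_jaws', [(array([ 0.4812, -0.3285,  0.002 ]), 0.47)]), ('clipper', [(array([ 0.6543, -0.1472,  0.243 ]), 0.62)])]
18.7667 [ 0.6576 -0.15    0.2428] 0.013711926352280177 [-0.0055 -0.5601 -0.3984]
[[ 0.8934 -0.4493 -0.    ]
 [-0.4493 -0.8934  0.    ]
 [-0.     -0.     -1.    ]]
scene plane 437 [ 0.8361 -0.4121 -0.362 ] tilt deg 21.222162469463612 yaw -26.239418762126185 offset of G from plane 0.0012952516992549908 rms 0.00034102470933987774
side plane 943 [ 0.8351 -0.4199 -0.3554] tilt deg 20.81821093579056 yaw -26.693742055531498 offset of G from plane 0.0021098373683048955 rms 0.0018585844645068429
wrist lever slope 1659 16.006225507078245
wrist plane 26507 [ 0.8368 -0.4163 -0.3556] tilt deg 20.82834832062566 yaw -26.44746955957503 offset of G from plane -0.001774021696681536 rms 0.00041127940267013337
cover_grip [(array([0.554, 0.167, 0.051]), 0.95)]
small_clipper [(array([0.556, 0.285, 0.004]), 0.45)]
[ 0.00839536 -0.02148284 -0.02235614 -0.03036867 -0.05944853  0.02583041] 18.9167 [ 0.65766554 -0.14996516  0.24284423] 0.013495757895867834
```

```bash
python3 -c "
from rig import manip
print(manip.finish_job())"
```

```text
the job is handed in; nothing more can be done
None
```

I slid the cover open, took out the larger clipper and handed the job in while holding it still in front of the mirror. That was at about 19 s of the 51 s allowed, and no verdict was reported.

- **Cover:** I pushed it by its bar until it met the stop (8.7 N). The bar was last seen at (0.554, 0.167), where full opening puts it.
- **Clipper:** I gripped it at its middle. The arm's moves can only turn about the vertical, so I tilted the clipper in the grip by pressing its tail on the tray's outer wall. The forces there were about 6 N.
- **Jaw position:** the last checks put the jaw tips about 58–60 mm from the glass. The clipper points within about 2 mm of the glass centre, with the lever on top.
- **Direction:** the heading matched the glass to within about 0.5° (clipper −26.7°, glass −26.2 to −26.7°).
- **Tilt, slightly off:** the clipper points down about 19.4°, while the glass measured 20.8 to 21.2°. It sprang back about 2° when lifted off the wall, and I left it. The tilt then stayed the same over the last three readings.
- **Other things:** the smaller clipper was where it had been. I didn't re-measure the rest at the end, but nothing looked moved in the pictures, and the wrist force showed no contact with the mirror.
- **Disagreement:** the cameras differ by up to 4 mm on where the glass plane lies, so the 6 cm distance is only known to about 2 mm.

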